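# Set and lock the bench gas regulator

### The arm

A 7-joint arm with a two-finger parallel gripper is mounted at the origin on a cart in front of the work surface, level with it; the furniture and walls round the work are solid. World frame = base frame: x ahead of the robot, y to its left, z up, the work surface at z = 0. Lengths are in m, angles in rad, forces in N, time in s.
With the tool pointing down it reaches from about 0.425 to 0.875 m from the base axis. Payload 9.9 kg.
Tool frame: the origin (TCP) lies on the mounting face of the last link; the fingertips stand 173 mm ahead of it and the grasp point (between the pads) lies 155 mm ahead of it; z points along the fingers, y is the line along which they close (so a half turn about z gives the same grasp; the last joint's range is limited). The gripper opens to 85 mm and grips with 20 to 120 N. Pads are 22 mm wide; open, the fingers measure 114 mm over their backs; the gripper's body (76 mm by 85 mm) begins 54 mm behind the grasp point. The pads swing forward as they close: fully open they stand 13 mm farther back than shut.
Start: joints at [-1.301, 0.576, 0.025, 1.437, -0.015, 1.129, -0.057], TCP at [0.234, 0.633, 0.405] pointing down, gripper open.
Joint ranges: [-2.76, 2.76], [-0.34, 2.15], [-1.52, 1.57], [0.19, 2.46], [-1.09, 4.23], [0.17, 1.99], [-2.82, 2.82]. Speed limits (rad/s): [2.22, 2.22, 3.01, 3.01, 3.14, 3.14, 3.14].

### API

Orientations are given as a unit quaternion [w, x, y, z].
In Python, from cell import env gives the robot as it stands. The module is installed in compiled form; this text tells all that it offers.
- The arm moves only by the tool play_rows, never from a script. Its argument "commands" is a list of rows, each an object with "translation": the shift along the tool's x, y, z in mm, a list of three; "dr": the turn, a rotation vector about the tool's x, y, z in degrees, a list of three; "gripper": the finger opening in mm, from 0 to 85.4. A call has exactly 10 rows; each row is the pose to reach, as a shift and turn from the pose commanded when the call began, along the tool's axes at that moment; what a row does not reach only later rows make up. A row lasts 1/12 s, in which the tool goes at most 41.7 mm and 7.16 degrees, less where a joint would pass 70% of its speed; a pose out of reach is approached as far as the arm can. A call with a gripper value outside its range is refused whole. The fingers move at their own pace and stop on an object; "squeeze" is the grip in N (left out, the last holds). Time passes only in rows, so rows that repeat a pose let the fingers close, or fill a call up. It gives the time, the measured TCP pose, the force, the opening and the grip force at its end, in the units of the state.
- env.get_state(): the state, without advancing time (a new reading comes with each control period).
- env.grab_frame(name): name is "side" or "top" or "wrist"; returns (picture, depth): 400x640x3 uint8, red, green, blue; 400x640 float32, m along the optical axis (not along the pixel's ray), 0 where there is no reading.
- env.camera_params(name): a dict with "fx", "fy", "cx", "cy" (pixels), "R" (3x3) and "t" (3): a world point X has camera coordinates R X + t; the wrist camera has in their place "hand_eye" (4x4, takes a point from camera to tool coordinates, whose origin is the TCP and whose axes are the flange's). Camera axes: x right, y down, z forward; pixel columns grow to the right and rows downward; lengths in m; the calibration is good to about 2 mm. A picture is of the moment at which its call begins: read the wrist's pose just before it. camera_params takes no time and is no camera call.
- env.hand_in(): hands the job in; it is judged then, once.
The state is a dict: "time_s": time; "joint_pos": joint angles; "joint_velocities": joint speeds; "effort": joint torques, N m; "position": TCP position; "tcp_rot": TCP orientation; "ft_force": force on the tool from outside, world axes, zero at the start; "moment": the same for the moment, N m; "width": finger opening in m; "grip_force": force on a finger pad.
Only numpy, scipy, OpenCV 4.12 (cv2) and the standard library are available. Lean on these libraries where they do the work, as an engineer would, in place of code of your own. Each camera call takes 0.05 s, during which the arm holds its last target. There are 200 camera calls.

### The job

The gas regulator bolted to the bench has a pull-to-lock knob: turn the knob clockwise until its pointer stands at the raised mark on the steel collar, then pull it straight up so that it locks fully out, and let go. The lock slot lies somewhere in the next twenty-odd degrees clockwise of the mark, so keep a light upward pull while turning slowly on from the mark and feel for it; never force the knob up against the lock ring, nor wrench it in the slot. Leave the things standing round it alone.

Things in the scene. Friction and masses are not known exactly. Their poses are not given: they have to be found in the camera images.
- regulator: gas regulator fixed to the bench: steel foot 120x120x8 mm, brass block with hose tails along its y (to 63 mm either side), a gauge lying face up on its +x side (out to 101 mm, 38 mm high), an aluminium bonnet 74 mm in diameter up to z = 92 mm. Origin at the centre of the foot's underside, z up: the upright knob axis passes through it
- knob_grip (a point): middle of the knob's bar grip, on the knob axis, 118 mm above the bench when in. Black plastic knob: round skirt 52 mm in diameter, its top 12 mm below this point; on it a bar 46 mm long (x), 16 mm wide (y), its top 13 mm above this point; pinch the bar across its 16 mm sides. x points along the bar towards the pointer, z up. Turns and rises with the knob
- pointer (a point): tip of the pointer nose, a 6 mm wide black nose on the knob's skirt, 35.5 mm from the knob axis (and a white line on the bar's top on the same side); turns and rises with the knob; x axis outward along the pointer
- mark (a point): top of the raised mark, a steel nub 14x6 mm (reaching from 38 to 52 mm from the knob axis) standing 8 mm above the steel collar (86 mm in diameter, top 98 mm above the bench) under the knob; this point is 42.5 mm from the axis, 106 mm above the bench. x points outward from the knob axis through the mark. The collar stays put
- spindle (a joint): turn of the knob (rad), growing anticlockwise seen from above; stops at -1.0 and 1.3; it starts 0.35 to 0.95 rad anticlockwise of the mark, so it must be turned clockwise. Friction about 0.12 N m; it stays where it is left
- knob (a joint): how far the knob is pulled up (m): 0 in (start), 0.016 locked fully out. It slides with a friction of about 3 N and stays where it is left. Away from a slot its hidden tooth meets the lock ring after 2 mm of travel; the ring yields by a spring, 2.5 N per mm, to 0.008 (15 N), then it is rigid. In a slot the knob rises freely to 0.016, where it meets the same spring
- knob_cap: the knob's solid with its hidden lock tooth; origin on the knob axis 118 mm below point knob_grip, axes as there
- amber_bottle: brown glass bottle with black cap, 52 mm in diameter, 98 mm high, standing beside the regulator; origin at the centre of its underside; a bystander
- vial: small glass vial with black cap, 21 mm in diameter, 47 mm high, standing beside the regulator; origin at the centre of its underside; a bystander
- tape_roll: roll of tape lying flat, 72 mm in diameter, 18 mm high, beside the regulator; origin at the centre of its underside; a bystander
- screwdriver: screwdriver lying on the bench, 186 mm long (y), 25 mm high; origin at the centre of its underside; a bystander
- filter_box: cardboard box 78x100x26 mm lying on the bench; origin at the centre of its underside; a bystander
- collar: steel collar on the bonnet with the raised mark, and hidden inside the bonnet a spring-backed lock ring; origin on the knob axis at bench height, x towards the mark, z up. The ring's slots are 60 degrees apart; the right one lies 0.06 to 0.42 rad (3 to 24 degrees) clockwise of the mark and takes the tooth with about 0.03 rad play either way. With the tooth in a slot the knob cannot be turned

How it is judged:
On the way, in this order (a step that is already met when the one before it is completed fails the run):
1. the knob, still in, is turned so that its pointer comes to the mark (horizontal distance between pointer and mark below 0.012 m and value of joint knob below 0.009 m), for 0.1 s.
2. the knob is pulled up into the lock slot next to the mark (value of joint knob above 0.013 m and horizontal distance between pointer and mark below 0.021 m), for 0.2 s.
At the end, for the whole second after the job is handed in: the knob stands locked out in the slot next to the mark: pulled up more than 13 mm, with its pointer tip within 21 mm (seen from above) of the mark, at rest and let go (all of step 2 and linear speed of knob_cap below 0.01 m/s and contact force between the fingers and knob_cap below 0.2 N); the robot touches nothing.
It fails at once if the knob is forced: its lock tooth presses on the lock ring with more than 15 N (pulled up to the end of the ring's spring, or wrenched sideways in the slot) (contact force between knob_cap and collar above 15 N).
It fails at once if a bystander is moved more than 30 mm (distance of any of amber_bottle, vial, tape_roll, screwdriver, filter_box from where it was at the start of the episode above 0.03 m).
It also fails if it takes over 48 s, if anything falls off the work surface, if the arm or the gripper's body presses on something with over 40 N, if the wrist force passes 120 N, or if a joint passes its speed limit or range.

## Working session

There is one attempt and no reset: what is moved stays moved. The work goes in short steps, Python scripts to look and compute and a tool call to move; the robot and the scene stay as the last step left them, time stands still between calls to the robot, and variables do not carry over. Pictures are saved under pics/ and viewed, at most 10 in all, crops included, and the job is handed in when it is done.

Besides the shell and the picture viewer there is one more tool, called after "Call:" as name([rows], argument=value, ...), one row to a line, values as JSON. play_rows: Moves the arm, as the interface text tells. Its arguments: {"type":"object","properties":{"commands":{"type":"array"},"squeeze":{"type":"number"}},"required":["commands"]}

```bash
mkdir -p pics
python3 - <<'E'
from cell import env
import cv2, numpy as np
s=env.get_state(); print({k:np.round(v,3).tolist() for k,v in s.items()})
a,d=env.grab_frame("top"); np.save("top_d.npy",d); cv2.imwrite("pics/top.png",a[:,:,::-1])
b,d=env.grab_frame("side"); np.save("side_d.npy",d); cv2.imwrite("pics/side.png",b[:,:,::-1])
for n in ("top","side","wrist"): print(n,env.camera_params(n))
E
```

```text
{'time_s': 0.0, 'joint_pos': [-1.301, 0.577, 0.025, 1.438, -0.015, 1.129, -0.057], 'joint_velocities': [-0.001, 0.002, 0.002, -0.0, -0.001, 0.0, 0.001], 'effort': [-0.0, -76.574, 2.25, -28.597, 0.015, 0.013, -0.0], 'position': [0.234, 0.633, 0.404], 'tcp_rot': [-0.0, 0.176, 0.984, -0.001], 'ft_force': [0.582, -0.453, -0.506], 'moment': [-0.014, -0.077, -0.021], 'grip_force': 0.0, 'width': 0.085}
top {'fx': 457.18908041309345, 'fy': 457.18908041309345, 'cx': 311.77635837143634, 'cy': 199.55040328522352, 'R': array([[ 1.96409316e-02, -9.99807096e-01, -6.11031579e-05],
       [-9.88416980e-01, -1.94079771e-02, -1.50516459e-01],
       [ 1.50486238e-01,  3.01667887e-03, -9.88607501e-01]]), 't': array([-0.15384561,  0.5545087 ,  0.98103352])}
side {'fx': 399.4103546186904, 'fy': 399.4103546186904, 'cx': 324.0064401993693, 'cy': 201.08325377877244, 'R': array([[ 0.99604856, -0.08877745, -0.00241276],
       [-0.03405011, -0.35665566, -0.93361519],
       [ 0.08202345,  0.93000823, -0.35826924]]), 't': array([-0.55541798,  0.05528427,  0.98643543])}
wrist {'fx': 335.73297816705355, 'fy': 335.73297816705355, 'cx': 320.36218753507006, 'cy': 203.58748210722956, 'hand_eye': array([[ 7.05914772e-04, -9.45728285e-01, -3.24957708e-01,
         8.37165699e-02],
       [ 9.99999749e-01,  6.89218488e-04,  1.66486821e-04,
        -5.25944489e-04],
       [ 6.65155643e-05, -3.24957743e-01,  9.45728534e-01,
         3.10695109e-02],
       [ 0.00000000e+00,  0.00000000e+00,  0.00000000e+00,
         1.00000000e+00]])}
```

View pics/top.png

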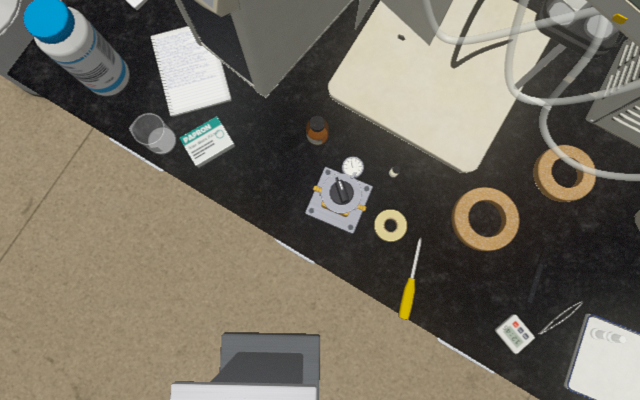

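View pics/side.png

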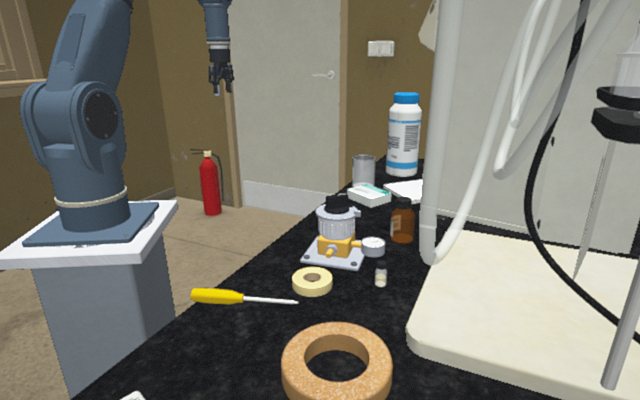

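The top view shows the regulator near (340,195), with its gauge at (352,167), bottle (317,130), vial (393,172) and tape roll (390,225). I'll enlarge it next.

```bash
cat > h.py <<'E'
from cell import env
import cv2, numpy as np
from scipy.spatial.transform import Rotation as Ro
def pix2plane(n,u,v,z):
    c=env.camera_params(n); R=c['R'];t=c['t']
    o=-R.T@t; r=R.T@np.array([(u-c['cx'])/c['fx'],(v-c['cy'])/c['fy'],1])
    return o+r*(z-o[2])/r[2]
def wpose(s):
    q=s['tcp_rot']; T=np.eye(4); T[:3,:3]=Ro.from_quat([q[1],q[2],q[3],q[0]]).as_matrix(); T[:3,3]=s['position']; return T
def wpix(s,u,v,z):
    c=env.camera_params('wrist'); M=wpose(s)@c['hand_eye']
    r=M[:3,:3]@np.array([(u-c['cx'])/c['fx'],(v-c['cy'])/c['fy'],1]); return M[:3,3]+r*(z-M[2,3])/r[2]
E
python3 - <<'E'
from h import *
a=cv2.imread("pics/top.png")
cv2.imwrite("pics/topc.png",cv2.resize(a[155:245,295:415],None,fx=6,fy=6,interpolation=cv2.INTER_CUBIC))
print(pix2plane('top',341,191,0.131)[:2]); print(pix2plane('top',341,200,0.0)[:2])
for n,u,v,z in (('bottle',318,122,.098),('vial',392,170,.047),('tape',390,225,.018)): print(n,pix2plane('top',u,v,z))
E
```

```text
[ 0.56273986 -0.20264371]
[ 0.5640881  -0.21090035]
bottle [ 0.71932081 -0.15325609  0.098     ]
vial [ 0.62739598 -0.32197475  0.047     ]
tape [ 0.50609941 -0.32164054  0.018     ]
```

View pics/topc.png

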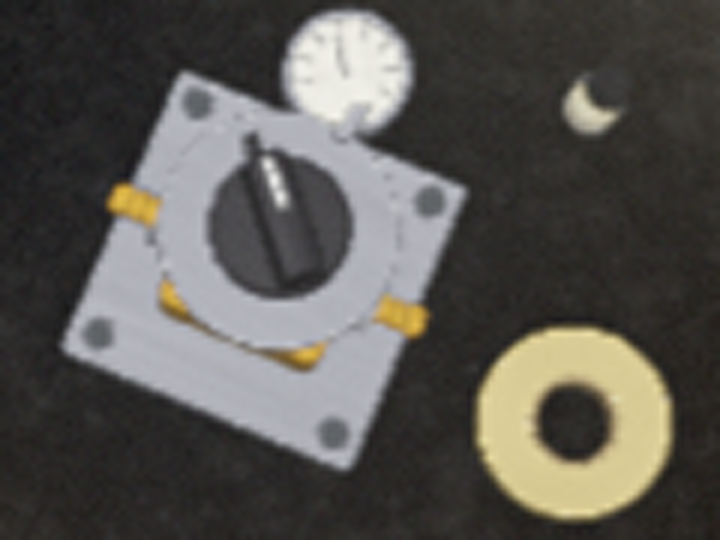

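The regulator axis is at about (0.563,−0.205), with the pointer at about +22° in world terms. The mark may be near crop pixel (352,122), about −35°. I'll move the wrist camera over the knob to check.

Call:
play_rows([
  {"translation": [-27,-30,0],"dr": [0,0,6],"gripper": 85},
  {"translation": [-53,-60,0],"dr": [0,0,12],"gripper": 85},
  {"translation": [-80,-90,0],"dr": [0,0,18],"gripper": 85},
  {"translation": [-106,-119,0],"dr": [0,0,24],"gripper": 85},
  {"translation": [-133,-149,0],"dr": [0,0,30],"gripper": 85},
  {"translation": [-160,-179,0],"dr": [0,0,36],"gripper": 85},
  {"translation": [-186,-209,0],"dr": [0,0,42],"gripper": 85},
  {"translation": [-213,-239,0],"dr": [0,0,48],"gripper": 85},
  {"translation": [-240,-268,0],"dr": [0,0,54],"gripper": 85},
  {"translation": [-266,-298,0],"dr": [0,0,60],"gripper": 85},
])

```text
time_s: 0.93
position: [0.3804, 0.2596, 0.4047]
tcp_rot: [-0.0, 0.647, 0.763, 0.0]
ft_force: [0.3, -0.1, 0.5]
width: 0.0851
grip_force: 0.0
```

```bash
cat >> h.py <<'E'
def go(x,y,z,ang):
    "shift (mm) and z turn (deg) in tool axes to bring TCP to x,y,z with tool x at world angle ang"
    s=env.get_state(); T=wpose(s); a=np.degrees(np.arctan2(T[1,0],T[0,0]))
    print('t',round(s['time_s'],2),'pos',np.round(s['position'],4),'ang',round(a,2),'zaxis',np.round(T[:3,2],4),'j7',np.round(s['joint_pos'][6],3),'F',np.round(s['ft_force'],2),'M',np.round(s['moment'],2),'w',round(float(s['width']),4),'gf',np.round(s['grip_force'],1))
    print('shift',np.round(T[:3,:3].T@(np.array([x,y,z])-s['position'])*1000,1),'turn',round((a-ang+180)%360-180,1))
E
python3 -c "
from h import *
go(.563,-.205,.40,22)"
```

```text
t 0.93 pos [0.3804 0.2596 0.4047] ang 99.44 zaxis [-1.e-04  2.e-04 -1.e+00] j7 -0.391 F [ 0.26 -0.05  0.45] M [-0.03 -0.08 -0.01] w 0.0851 gf 0.0
shift [-488.2  103.9    4.6] turn 77.4
```

Call:
play_rows([
  {"translation": [-39,8,0],"dr": [0,0,6],"gripper": 85},
  {"translation": [-78,17,0],"dr": [0,0,12],"gripper": 85},
  {"translation": [-117,25,1],"dr": [0,0,18],"gripper": 85},
  {"translation": [-156,33,1],"dr": [0,0,24],"gripper": 85},
  {"translation": [-195,42,2],"dr": [0,0,30],"gripper": 85},
  {"translation": [-234,50,2],"dr": [0,0,36],"gripper": 85},
  {"translation": [-273,58,3],"dr": [0,0,42],"gripper": 85},
  {"translation": [-312,67,3],"dr": [0,0,49],"gripper": 85},
  {"translation": [-351,75,4],"dr": [0,0,56],"gripper": 85},
  {"translation": [-390,83,4],"dr": [0,0,63],"gripper": 85},
])

```text
time_s: 1.77
position: [0.5281, -0.1106, 0.4005]
tcp_rot: [-0.0, 0.95, 0.312, -0.0]
ft_force: [1.9, 1.8, 0.1]
width: 0.085
grip_force: 0.0
```

```bash
python3 -c "
from h import *
go(.563,-.205,.40,22)"
```

```text
t 1.77 pos [ 0.5281 -0.1106  0.4005] ang 36.42 zaxis [-3.e-04  3.e-04 -1.e+00] j7 -0.441 F [1.9  1.81 0.07] M [ 0.04 -0.04  0.01] w 0.085 gf 0.0
shift [-28.   96.6   0.4] turn 14.4
```

Call:
play_rows([
  {"translation": [-8,24,0],"dr": [0,0,4],"gripper": 85},
  {"translation": [-15,48,0],"dr": [0,0,8],"gripper": 85},
  {"translation": [-22,72,0],"dr": [0,0,11],"gripper": 85},
  {"translation": [-28,97,0],"dr": [0,0,14],"gripper": 85},
  {"translation": [-28,97,0],"dr": [0,0,14],"gripper": 85},
  {"translation": [-28,97,0],"dr": [0,0,14],"gripper": 85},
  {"translation": [-28,97,0],"dr": [0,0,14],"gripper": 85},
  {"translation": [-28,97,0],"dr": [0,0,14],"gripper": 85},
  {"translation": [-28,97,0],"dr": [0,0,14],"gripper": 85},
  {"translation": [-28,97,0],"dr": [0,0,14],"gripper": 85},
])

```text
time_s: 2.6
position: [0.5634, -0.2024, 0.4008]
tcp_rot: [-0.0, 0.98, 0.198, 0.0]
ft_force: [-0.1, 0.6, 1.0]
width: 0.0848
grip_force: 0.0
```

Run:
```python
from h import *
go(.563,-.205,.40,22)
a,d=env.grab_frame("wrist"); np.save("w1d.npy",d); np.savez("w1.npz",**env.get_state())
cv2.imwrite("pics/w1.png",a[:,:,::-1])
cv2.imwrite("pics/w1c.png",cv2.resize(a[110:310,190:450,::-1],None,fx=3,fy=3,interpolation=cv2.INTER_CUBIC))
```

```text
t 2.6 pos [ 0.5634 -0.2024  0.4008] ang 22.82 zaxis [ 2.e-04  6.e-04 -1.e+00] j7 -0.488 F [-0.11  0.64  0.95] M [ 0.02  0.01 -0.09] w 0.0848 gf 0.0
shift [-1.4  2.2  0.8] turn 0.8
```

View pics/w1c.png

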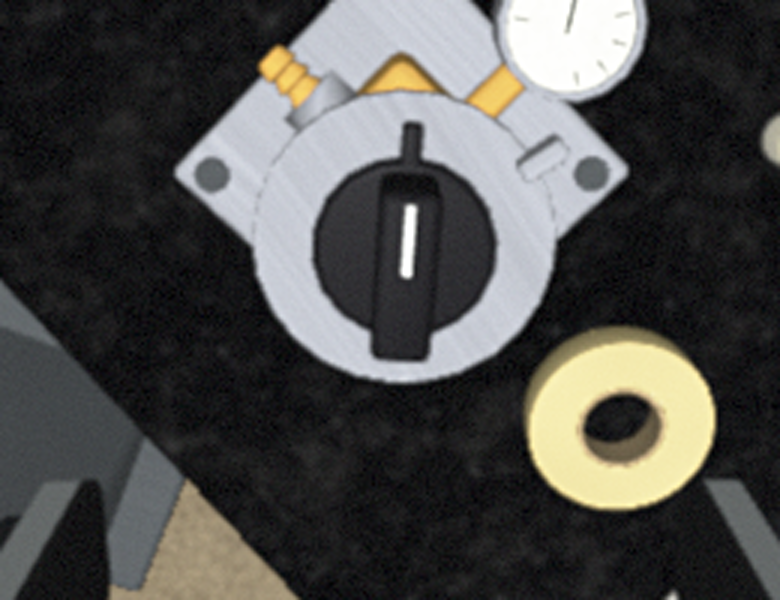

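The wrist crop shows the knob skirt centred at about (405,247), the pointer tip at (413,123), and the mark nub at (543,152) with ends at about (520,163) and (560,140). The bar is nearly vertical in the image.

Run:
```python
from h import *
s=dict(np.load("w1.npz")); 
P=lambda u,v,z: wpix(s,190+u/3-1/3,110+v/3-1/3,z)[:2]
c1=[P(u,v,.106) for u,v in((313,247),(497,247),(405,337))]
k=np.array([(c1[0]+c1[1])[0]/2,(c1[0]+c1[1])[1]/2]); print('skirt',np.round(c1,4),k,'diam',np.linalg.norm(c1[0]-c1[1]))
q=[P(u,v,.098) for u,v in((252,240),(555,240),(403.5,92),(403.5,382))]
print('collar',np.mean(q[:2],0),np.mean(q[2:],0),np.linalg.norm(q[0]-q[1]),np.linalg.norm(q[2]-q[3]))
C=np.mean(q,0)
for n,u,v,z in (('pointer',413,123,.104),('linetop',411,205,.131),('linebot',406,277,.131),('markin',524,162,.106),('markmid',543,150,.106),('markout',560,141,.106),('bar L',376,270,.131),('bar R',438,270,.131)):
    p=P(u,v,z); d=p-C; print(n,p,'r',np.hypot(*d)*1e3,'ang',np.degrees(np.arctan2(d[1],d[0])))
```

```text
skirt [[ 0.5579 -0.1819]
 [ 0.5775 -0.2283]
 [ 0.5433 -0.2155]] [ 0.56773091 -0.20506978] diam 0.05037197334889264
collar [ 0.56724269 -0.20491661] [ 0.56614145 -0.20538959] 0.08526342800545575 0.08512418442705336
pointer [ 0.59956502 -0.1938313 ] r 34.76800777548502 ang 19.004259872627955
linetop [ 0.58509782 -0.19894993] r 19.422952344218565 ang 18.62502937576188
linebot [ 0.56753608 -0.20511301] r 0.8449669606328507 ang 2.71929254148505
markin [ 0.60177849 -0.22498219] r 40.30198626961618 ang -29.472957242615077
markmid [ 0.60665868 -0.22824107] r 46.15608351476847 ang -30.01423148996477
markout [ 0.61057587 -0.2313381 ] r 51.10226827450958 ang -30.82407963629994
bar L [ 0.56632385 -0.19748406] r 7.6778697054287885 ang 92.74890595468537
bar R [ 0.57233827 -0.21175333] r 8.685772510223044 ang -49.45447068100785
```

```bash
python3 -c "
from h import *
go(.567,-.205,.30,19)"
```

```text
t 2.65 pos [ 0.5634 -0.2026  0.4009] ang 22.8 zaxis [ 2.e-04  4.e-04 -1.e+00] j7 -0.488 F [-0.97  0.08 -1.41] M [ 0.   -0.03  0.  ] w 0.0854 gf 0.0
shift [  2.3   3.7 100.9] turn 3.8
```

Call:
play_rows([
  {"translation": [2,3,10],"dr": [0,0,2],"gripper": 60},
  {"translation": [2,4,25],"dr": [0,0,4],"gripper": 45},
  {"translation": [2,4,40],"dr": [0,0,4],"gripper": 45},
  {"translation": [2,4,55],"dr": [0,0,4],"gripper": 45},
  {"translation": [2,4,70],"dr": [0,0,4],"gripper": 45},
  {"translation": [2,4,82],"dr": [0,0,4],"gripper": 45},
  {"translation": [2,4,92],"dr": [0,0,4],"gripper": 45},
  {"translation": [2,4,100],"dr": [0,0,4],"gripper": 45},
  {"translation": [2,4,100],"dr": [0,0,4],"gripper": 45},
  {"translation": [2,4,100],"dr": [0,0,4],"gripper": 45},
])

```text
time_s: 3.48
position: [0.5668, -0.2064, 0.3006]
tcp_rot: [0.0, 0.987, 0.162, -0.0]
ft_force: [0.4, 0.6, 1.5]
width: 0.0449
grip_force: 0.0
```

```bash
python3 -c "
from h import *
go(.567,-.205,.284,19)
a,d=env.grab_frame('wrist'); cv2.imwrite('pics/w2.png',a[:,:,::-1])"
```

```text
t 3.48 pos [ 0.5668 -0.2064  0.3006] ang 18.7 zaxis [-3.e-04 -1.e-04 -1.e+00] j7 -0.46 F [0.36 0.62 1.47] M [ 0.02 -0.03  0.05] w 0.0449 gf 0.0
shift [ 0.6 -1.3 16.6] turn -0.3
```

View pics/w2.png

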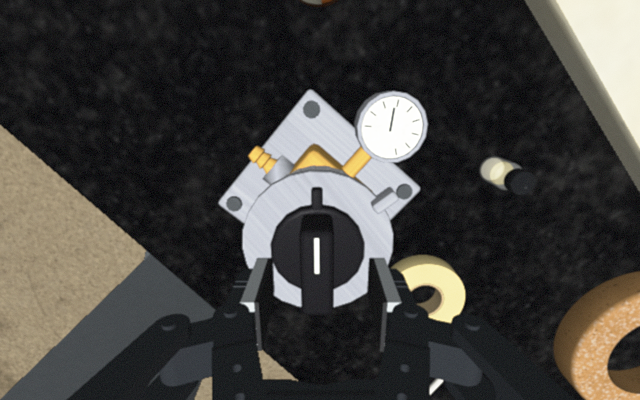

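The pads straddle the bar (pads at x≈265 and 372, white line at 317), centred within about 1 mm. I'll go down and close.

Call:
play_rows([
  {"translation": [0,-1,8],"dr": [0,0,0],"gripper": 45},
  {"translation": [0,-1,16],"dr": [0,0,0],"gripper": 45},
  {"translation": [0,-1,16],"dr": [0,0,0],"gripper": 30},
  {"translation": [0,-1,16],"dr": [0,0,0],"gripper": 22},
  {"translation": [0,-1,16],"dr": [0,0,0],"gripper": 10},
  {"translation": [0,-1,16],"dr": [0,0,0],"gripper": 10},
  {"translation": [0,-1,16],"dr": [0,0,0],"gripper": 10},
  {"translation": [0,-1,16],"dr": [0,0,0],"gripper": 10},
  {"translation": [0,-1,16],"dr": [0,0,0],"gripper": 10},
  {"translation": [0,-1,16],"dr": [0,0,0],"gripper": 10},
], squeeze=30)

```text
time_s: 4.37
position: [0.5664, -0.2051, 0.2847]
tcp_rot: [-0.0, 0.987, 0.163, -0.0]
ft_force: [-1.2, 2.8, -0.2]
width: 0.015
grip_force: 32.7
```

```bash
python3 -c "
from h import *
go(.567,-.205,.284,19)"
```

```text
t 4.37 pos [ 0.5664 -0.2051  0.2847] ang 18.74 zaxis [-4.e-04  5.e-04 -1.e+00] j7 -0.446 F [-1.15  2.76 -0.18] M [0.55 0.42 0.12] w 0.015 gf 32.7
shift [0.6 0.1 0.7] turn -0.3
```

Call:
play_rows([
  {"translation": [0,0,0],"dr": [0,0,5],"gripper": 10},
  {"translation": [0,0,0],"dr": [0,0,10],"gripper": 10},
  {"translation": [0,0,0],"dr": [0,0,16],"gripper": 10},
  {"translation": [0,0,0],"dr": [0,0,22],"gripper": 10},
  {"translation": [0,0,0],"dr": [0,0,28],"gripper": 10},
  {"translation": [0,0,0],"dr": [0,0,34],"gripper": 10},
  {"translation": [0,0,0],"dr": [0,0,40],"gripper": 10},
  {"translation": [0,0,0],"dr": [0,0,45],"gripper": 10},
  {"translation": [0,0,0],"dr": [0,0,48],"gripper": 10},
  {"translation": [0,0,0],"dr": [0,0,48],"gripper": 10},
])

```text
time_s: 5.2
position: [0.5664, -0.2051, 0.2847]
tcp_rot: [0.0, 0.967, -0.254, -0.0]
ft_force: [-1.8, 3.6, 1.4]
width: 0.0153
grip_force: 33.0
```

```bash
python3 -c "
from h import *
go(.567,-.205,.284,-30)
a,d=env.grab_frame('wrist'); cv2.imwrite('pics/w3.png',cv2.resize(a[80:280,190:450,::-1],None,fx=3,fy=3,interpolation=cv2.INTER_CUBIC))"
```

```text
t 5.2 pos [ 0.5664 -0.2051  0.2847] ang -29.4 zaxis [-7.e-04  2.e-04 -1.e+00] j7 -1.1 F [-1.83  3.63  1.44] M [ 0.82  0.57 -0.1 ] w 0.0153 gf 33.0
shift [ 0.5 -0.3  0.7] turn 0.6
```

View pics/w3.png

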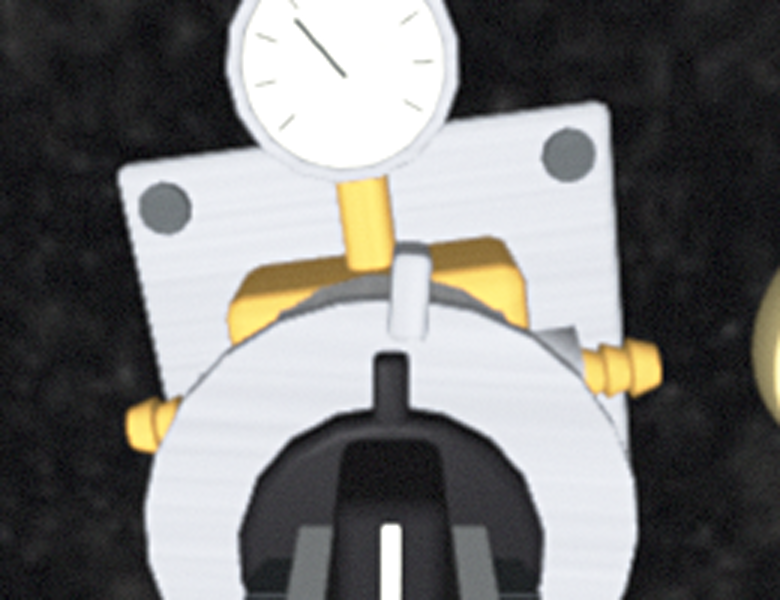

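The pointer at (391,355) is about 20 px, or 4–5°, short of the mark at (411,330), so step 1's tolerance is already met. I'll turn 4° more and begin a light pull (raise 4 mm, about 5 N on the ring).

Call:
play_rows([
  {"translation": [0,0,0],"dr": [0,0,1],"gripper": 10},
  {"translation": [0,0,0],"dr": [0,0,2],"gripper": 10},
  {"translation": [0,0,0],"dr": [0,0,3],"gripper": 10},
  {"translation": [0,0,0],"dr": [0,0,3],"gripper": 10},
  {"translation": [0,0,-1],"dr": [0,0,3],"gripper": 10},
  {"translation": [0,0,-2],"dr": [0,0,3],"gripper": 10},
  {"translation": [0,0,-3],"dr": [0,0,3],"gripper": 10},
  {"translation": [0,0,-4],"dr": [0,0,3],"gripper": 10},
  {"translation": [0,0,-4],"dr": [0,0,3],"gripper": 10},
  {"translation": [0,0,-4],"dr": [0,0,3],"gripper": 10},
])

```text
time_s: 6.08
position: [0.5664, -0.2051, 0.2885]
tcp_rot: [-0.0, 0.961, -0.278, -0.0]
ft_force: [-2.1, 4.6, -5.5]
width: 0.0154
grip_force: 31.9
```

```bash
python3 -c "
from h import *
go(.567,-.205,.288,-33)"
```

```text
t 6.08 pos [ 0.5664 -0.2051  0.2885] ang -32.26 zaxis [-5.e-04  4.e-04 -1.e+00] j7 -1.143 F [-2.09  4.61 -5.48] M [ 0.89  0.49 -0.06] w 0.0154 gf 31.9
shift [ 0.4 -0.4  0.5] turn 0.7
```

Call:
play_rows([
  {"translation": [0,0,-1],"dr": [0,0,0.5],"gripper": 10},
  {"translation": [0,0,-1],"dr": [0,0,1],"gripper": 10},
  {"translation": [0,0,-1],"dr": [0,0,1.5],"gripper": 10},
  {"translation": [0,0,-1],"dr": [0,0,2],"gripper": 10},
  {"translation": [0,0,-1],"dr": [0,0,2],"gripper": 10},
  {"translation": [0,0,-1],"dr": [0,0,2],"gripper": 10},
  {"translation": [0,0,-1],"dr": [0,0,2],"gripper": 10},
  {"translation": [0,0,-1],"dr": [0,0,2],"gripper": 10},
  {"translation": [0,0,-1],"dr": [0,0,2],"gripper": 10},
  {"translation": [0,0,-1],"dr": [0,0,2],"gripper": 10},
])

```text
time_s: 6.92
position: [0.5664, -0.2052, 0.2895]
tcp_rot: [-0.0, 0.956, -0.295, -0.0]
ft_force: [-1.4, 5.8, -10.0]
width: 0.0153
grip_force: 31.3
```

```bash
python3 -c "
from h import *
go(.567,-.205,.289,-33)"
```

```text
t 6.92 pos [ 0.5664 -0.2052  0.2895] ang -34.27 zaxis [-3.e-04  4.e-04 -1.e+00] j7 -1.172 F [ -1.43   5.76 -10.03] M [1.05 0.42 0.09] w 0.0153 gf 31.3
shift [ 0.4 -0.4  0.5] turn -1.3
```

Call:
play_rows([
  {"translation": [0,0,0],"dr": [0,0,0.5],"gripper": 10},
  {"translation": [0,0,0],"dr": [0,0,1],"gripper": 10},
  {"translation": [0,0,0],"dr": [0,0,1.5],"gripper": 10},
  {"translation": [0,0,0],"dr": [0,0,2],"gripper": 10},
  {"translation": [0,0,0],"dr": [0,0,2],"gripper": 10},
  {"translation": [0,0,0],"dr": [0,0,2],"gripper": 10},
  {"translation": [0,0,0],"dr": [0,0,2],"gripper": 10},
  {"translation": [0,0,0],"dr": [0,0,2],"gripper": 10},
  {"translation": [0,0,0],"dr": [0,0,2],"gripper": 10},
  {"translation": [0,0,0],"dr": [0,0,2],"gripper": 10},
])

```text
time_s: 7.75
position: [0.5664, -0.2052, 0.2896]
tcp_rot: [-0.0, 0.95, -0.311, -0.0]
ft_force: [-1.7, 4.9, -11.2]
width: 0.0153
grip_force: 31.3
```

Call:
play_rows([
  {"translation": [0,0,0],"dr": [0,0,0.5],"gripper": 10},
  {"translation": [0,0,0],"dr": [0,0,1],"gripper": 10},
  {"translation": [0,0,0],"dr": [0,0,1.5],"gripper": 10},
  {"translation": [0,0,0],"dr": [0,0,2],"gripper": 10},
  {"translation": [0,0,0],"dr": [0,0,2],"gripper": 10},
  {"translation": [0,0,0],"dr": [0,0,2],"gripper": 10},
  {"translation": [0,0,0],"dr": [0,0,2],"gripper": 10},
  {"translation": [0,0,0],"dr": [0,0,2],"gripper": 10},
  {"translation": [0,0,0],"dr": [0,0,2],"gripper": 10},
  {"translation": [0,0,0],"dr": [0,0,2],"gripper": 10},
])

```text
time_s: 8.58
position: [0.5664, -0.2052, 0.2896]
tcp_rot: [-0.0, 0.945, -0.328, -0.0]
ft_force: [-2.2, 5.0, -11.2]
width: 0.0152
grip_force: 31.4
```

Call:
play_rows([
  {"translation": [0,0,0],"dr": [0,0,0.5],"gripper": 10},
  {"translation": [0,0,0],"dr": [0,0,1],"gripper": 10},
  {"translation": [0,0,0],"dr": [0,0,1.5],"gripper": 10},
  {"translation": [0,0,0],"dr": [0,0,2],"gripper": 10},
  {"translation": [0,0,0],"dr": [0,0,2],"gripper": 10},
  {"translation": [0,0,0],"dr": [0,0,2],"gripper": 10},
  {"translation": [0,0,0],"dr": [0,0,2],"gripper": 10},
  {"translation": [0,0,0],"dr": [0,0,2],"gripper": 10},
  {"translation": [0,0,0],"dr": [0,0,2],"gripper": 10},
  {"translation": [0,0,0],"dr": [0,0,2],"gripper": 10},
])

```text
time_s: 9.42
position: [0.5665, -0.2052, 0.2896]
tcp_rot: [-0.0, 0.939, -0.344, -0.0]
ft_force: [-1.1, 4.4, -10.6]
width: 0.0151
grip_force: 31.4
```

Call:
play_rows([
  {"translation": [0,0,0],"dr": [0,0,0.5],"gripper": 10},
  {"translation": [0,0,0],"dr": [0,0,1],"gripper": 10},
  {"translation": [0,0,0],"dr": [0,0,1.5],"gripper": 10},
  {"translation": [0,0,0],"dr": [0,0,2],"gripper": 10},
  {"translation": [0,0,0],"dr": [0,0,2],"gripper": 10},
  {"translation": [0,0,0],"dr": [0,0,2],"gripper": 10},
  {"translation": [0,0,0],"dr": [0,0,2],"gripper": 10},
  {"translation": [0,0,0],"dr": [0,0,2],"gripper": 10},
  {"translation": [0,0,0],"dr": [0,0,2],"gripper": 10},
  {"translation": [0,0,0],"dr": [0,0,2],"gripper": 10},
])

```text
time_s: 10.25
position: [0.5665, -0.2052, 0.2896]
tcp_rot: [-0.0, 0.933, -0.36, -0.0]
ft_force: [-1.7, 4.7, -8.8]
width: 0.0154
grip_force: 31.4
```

Call:
play_rows([
  {"translation": [0,0,0],"dr": [0,0,0.5],"gripper": 10},
  {"translation": [0,0,0],"dr": [0,0,1],"gripper": 10},
  {"translation": [0,0,0],"dr": [0,0,1.5],"gripper": 10},
  {"translation": [0,0,0],"dr": [0,0,2],"gripper": 10},
  {"translation": [0,0,0],"dr": [0,0,2],"gripper": 10},
  {"translation": [0,0,0],"dr": [0,0,2],"gripper": 10},
  {"translation": [0,0,0],"dr": [0,0,2],"gripper": 10},
  {"translation": [0,0,0],"dr": [0,0,2],"gripper": 10},
  {"translation": [0,0,0],"dr": [0,0,2],"gripper": 10},
  {"translation": [0,0,0],"dr": [0,0,2],"gripper": 10},
])

```text
time_s: 11.08
position: [0.5664, -0.2052, 0.2896]
tcp_rot: [-0.0, 0.926, -0.377, -0.0]
ft_force: [-1.5, 5.1, -10.3]
width: 0.0151
grip_force: 31.4
```

Call:
play_rows([
  {"translation": [0,0,0],"dr": [0,0,0.5],"gripper": 10},
  {"translation": [0,0,0],"dr": [0,0,1],"gripper": 10},
  {"translation": [0,0,0],"dr": [0,0,1.5],"gripper": 10},
  {"translation": [0,0,0],"dr": [0,0,2],"gripper": 10},
  {"translation": [0,0,0],"dr": [0,0,2],"gripper": 10},
  {"translation": [0,0,0],"dr": [0,0,2],"gripper": 10},
  {"translation": [0,0,0],"dr": [0,0,2],"gripper": 10},
  {"translation": [0,0,0],"dr": [0,0,2],"gripper": 10},
  {"translation": [0,0,0],"dr": [0,0,2],"gripper": 10},
  {"translation": [0,0,0],"dr": [0,0,2],"gripper": 10},
])

```text
time_s: 11.92
position: [0.5663, -0.2053, 0.2902]
tcp_rot: [-0.0, 0.92, -0.393, -0.0]
ft_force: [-2.5, 6.3, -4.2]
width: 0.0151
grip_force: 32.2
```

The force dropped to about 4 N and the tool rose a little, so the tooth is in the slot. A small raise will confirm it.

Call:
play_rows([
  {"translation": [0,0,-0.5],"dr": [0,0,0],"gripper": 10},
  {"translation": [0,0,-1],"dr": [0,0,0],"gripper": 10},
  {"translation": [0,0,-1.5],"dr": [0,0,0],"gripper": 10},
  {"translation": [0,0,-2],"dr": [0,0,0],"gripper": 10},
  {"translation": [0,0,-2],"dr": [0,0,0],"gripper": 10},
  {"translation": [0,0,-2],"dr": [0,0,0],"gripper": 10},
  {"translation": [0,0,-2],"dr": [0,0,0],"gripper": 10},
  {"translation": [0,0,-2],"dr": [0,0,0],"gripper": 10},
  {"translation": [0,0,-2],"dr": [0,0,0],"gripper": 10},
  {"translation": [0,0,-2],"dr": [0,0,0],"gripper": 10},
])

```text
time_s: 12.75
position: [0.5663, -0.2054, 0.2923]
tcp_rot: [-0.0, 0.92, -0.393, 0.0]
ft_force: [-3.8, 5.9, -3.1]
width: 0.0149
grip_force: 32.3
```

```bash
python3 -c "
from h import *
go(.567,-.205,.3007,-46)"
```

```text
t 12.75 pos [ 0.5663 -0.2054  0.2923] ang -46.28 zaxis [ 3.e-04  5.e-04 -1.e+00] j7 -1.342 F [-3.8   5.92 -3.13] M [1.37 0.89 0.04] w 0.0149 gf 32.3
shift [ 0.2 -0.7 -8.4] turn -0.3
```

Call:
play_rows([
  {"translation": [0,0,-1],"dr": [0,0,0],"gripper": 10},
  {"translation": [0,0,-2],"dr": [0,0,0],"gripper": 10},
  {"translation": [0,0,-3],"dr": [0,0,0],"gripper": 10},
  {"translation": [0,0,-4],"dr": [0,0,0],"gripper": 10},
  {"translation": [0,0,-5],"dr": [0,0,0],"gripper": 10},
  {"translation": [0,0,-6],"dr": [0,0,0],"gripper": 10},
  {"translation": [0,0,-7],"dr": [0,0,0],"gripper": 10},
  {"translation": [0,0,-8],"dr": [0,0,0],"gripper": 10},
  {"translation": [0,0,-8],"dr": [0,0,0],"gripper": 10},
  {"translation": [0,0,-8],"dr": [0,0,0],"gripper": 10},
])

```text
time_s: 13.58
position: [0.5663, -0.2054, 0.3004]
tcp_rot: [-0.0, 0.92, -0.393, 0.0]
ft_force: [-3.5, 6.9, -1.5]
width: 0.0152
grip_force: 32.5
```

```bash
python3 -c "
from h import *
go(.567,-.205,.3007,-46)"
```

```text
t 13.58 pos [ 0.5663 -0.2054  0.3004] ang -46.28 zaxis [ 4.e-04  5.e-04 -1.e+00] j7 -1.35 F [-3.46  6.91 -1.5 ] M [1.47 0.93 0.08] w 0.0152 gf 32.5
shift [ 0.2 -0.8 -0.3] turn -0.3
```

Call:
play_rows([
  {"translation": [0,0,-0.5],"dr": [0,0,0],"gripper": 10},
  {"translation": [0,0,-1],"dr": [0,0,0],"gripper": 10},
  {"translation": [0,0,-1.5],"dr": [0,0,0],"gripper": 10},
  {"translation": [0,0,-1.5],"dr": [0,0,0],"gripper": 10},
  {"translation": [0,0,-1.5],"dr": [0,0,0],"gripper": 10},
  {"translation": [0,0,-1.5],"dr": [0,0,0],"gripper": 10},
  {"translation": [0,0,-1.5],"dr": [0,0,0],"gripper": 10},
  {"translation": [0,0,-1.5],"dr": [0,0,0],"gripper": 10},
  {"translation": [0,0,-1.5],"dr": [0,0,0],"gripper": 10},
  {"translation": [0,0,-1.5],"dr": [0,0,0],"gripper": 10},
])

```text
time_s: 14.42
position: [0.5663, -0.2053, 0.3017]
tcp_rot: [-0.0, 0.92, -0.393, 0.0]
ft_force: [-3.4, 5.4, -4.5]
width: 0.0154
grip_force: 32.1
```

Call:
play_rows([
  {"translation": [0,0,0],"dr": [0,0,0],"gripper": 30},
  {"translation": [0,0,0],"dr": [0,0,0],"gripper": 50},
  {"translation": [0,0,0],"dr": [0,0,0],"gripper": 50},
  {"translation": [0,0,0],"dr": [0,0,0],"gripper": 50},
  {"translation": [0,0,0],"dr": [0,0,0],"gripper": 50},
  {"translation": [0,0,-10],"dr": [0,0,0],"gripper": 50},
  {"translation": [0,0,-30],"dr": [0,0,0],"gripper": 50},
  {"translation": [0,0,-55],"dr": [0,0,0],"gripper": 50},
  {"translation": [0,0,-80],"dr": [0,0,0],"gripper": 50},
  {"translation": [0,0,-100],"dr": [0,0,0],"gripper": 50},
])

```text
time_s: 15.25
position: [0.5663, -0.2059, 0.4039]
tcp_rot: [0.0, 0.919, -0.393, 0.001]
ft_force: [0.0, -0.4, 0.1]
width: 0.0499
grip_force: 0.0
```

```bash
python3 -c "
from h import *
a,d=env.grab_frame('wrist'); go(.567,-.205,.4,-46)
cv2.imwrite('pics/w4.png',cv2.resize(a[100:300,190:450,::-1],None,fx=3,fy=3,interpolation=cv2.INTER_CUBIC))
s=env.get_state();M=wpose(s)@env.camera_params('wrist')['hand_eye']
v,u=np.mgrid[100:300,190:450];c=env.camera_params('wrist');z=d[100:300,190:450]
p=np.stack([(u-c['cx'])/c['fx']*z,(v-c['cy'])/c['fy']*z,z],-1)@M[:3,:3].T+M[:3,3]
r=np.hypot(p[...,0]-.567,p[...,1]+.205)
for lo,hi in((0,.006),(.037,.042)): print(np.percentile(p[...,2][(r<hi)&(r>=lo)&(z>0)],[10,50,90]))
"
```

```text
t 15.3 pos [ 0.5666 -0.2067  0.4073] ang -46.32 zaxis [ 0.0054 -0.0031 -1.    ] j7 -1.453 F [ 1.2  -1.08  3.65] M [-0.06 -0.07  0.  ] w 0.0498 gf 0.0
shift [-1.  -1.4  7.3] turn -0.3
[0.15013023 0.15099569 0.15173679]
[0.03361304 0.10121729 0.25564073]
```

View pics/w4.png

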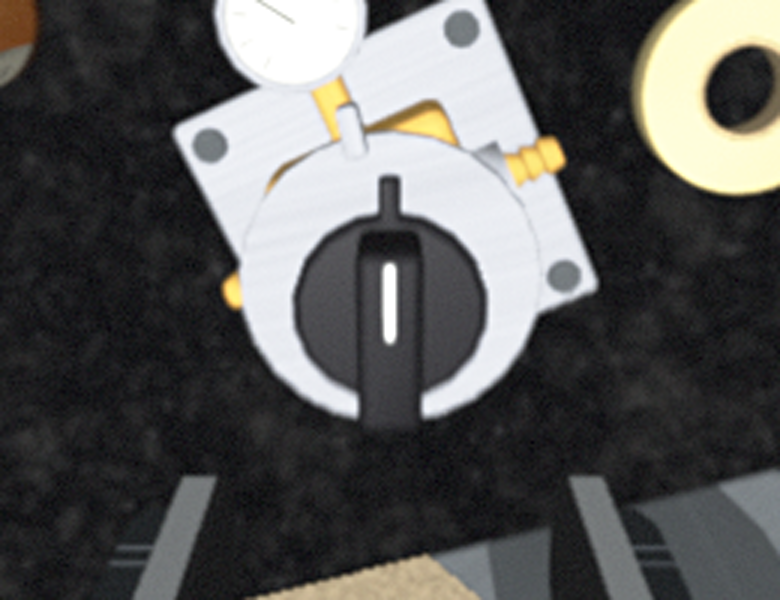

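The knob stands out: its top is at about 148 mm after correcting for the collar offset, against 147 expected. The pointer at (389,180) sits about 14° clockwise of the mark at (350,135), and the gripper is clear. Handing in.

```bash
python3 -c "
from h import *
print(env.hand_in())"
```

```text
the job is handed in; nothing more can be done
None
```

I turned the knob clockwise to the mark, felt the tooth enter the slot about 14° past it, pulled the knob out about 16 mm so it locked, let go and handed the job in at about 15 s; no score came back.

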